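Stand the fallen lantern up and return it to the lane

TASK

One solar lantern has fallen over on the bench. Stand it upright fully on the round green mat and let go, to see that it stands steady; then take it by its black top handle, lift it and stand it in the free place of the lane, on the yellow square, squared up with its neighbours, and let go. Do not drop it, and do not tip or shift the other lanterns.

Things in the scene. Friction and masses are not known exactly. Their poses are not given: they have to be found in the camera images.
- lantern: The fallen lantern, 174 mm tall, 0.3 to 0.55 kg, mass centre 30 mm up. Origin: centre of its underside; z runs from foot to handle. Red 80 x 80 mm foot (z 0 to 20 mm), red dome 76 to 42 mm across (z 20 to 56). At the start it lies at rest on its local +x side, z pointing to world +y within 0.4 rad and dipping 0.15 rad. Set on a foot edge within 0.5 rad of upright it rocks upright.
- tube (a point): On the fallen lantern's axis, 87 mm from its underside (local z), lantern axes. Middle of the part of the clear tube, 40 mm across (z 56 to 130), that can be pinched. Above it a white cap, 44 mm across (z 130 to 136). Pinched here by a gripper pointing straight down, the wide handle keeps the lantern from swinging upright; a gripper leaning in the plane of the axis has room.
- handle (a point): On the fallen lantern's axis, 155 mm from its underside: middle of the solid black plate-like top handle, 14 mm thick (lantern x), 92 mm wide (lantern y), 38 mm high (z 136 to 174). While the lantern lies, the wide faces look up and down, so the handle cannot be pinched; once it stands, it is pinched from above across the 14 mm.
- mat: Green round rubber mat fixed to the bench, 180 mm across, 4 mm thick. Origin at the centre of its underside (bench height).
- lane: Plywood tray fixed to the bench, 470 mm along its y, 116 mm along its x, -x side towards the robot. Origin: centre of its underside. Floor 6 mm above the bench; 8 mm thick aluminium rails all round, tops 26 mm above the bench, 100 mm clear between the long ones. Four places in a row 110 mm apart along y, three taken by standing lanterns.
- gap: Yellow 60 x 60 mm sticker on the lane's floor marking the free place, one of the two middle ones, between two standing lanterns. Origin at its centre, 6 mm above the bench. The lantern belongs centred here, its handle's width across the lane (lantern y along lane x, either way round). About 140 mm is clear between the neighbours' feet.
- neighbour_a: One of the three standing lanterns in the lane, not to be disturbed, identical to the fallen one (at the lane's -y end). Origin at the centre of the underside of its foot, on the lane's floor; local z up, handle across the lane.
- neighbour_b: One of the three standing lanterns in the lane, not to be disturbed, identical to the fallen one (at a middle place). Origin at the centre of the underside of its foot, on the lane's floor; local z up, handle across the lane.
- neighbour_c: One of the three standing lanterns in the lane, not to be disturbed, identical to the fallen one (at the lane's +y end). Origin at the centre of the underside of its foot, on the lane's floor; local z up, handle across the lane.
There are look-alikes about, which are no part of the job. Of the things that look like the mat, the middle-sized one is meant.

How it is judged:
By the outcome, as a careful person would: the job done as asked, in the order asked, and still so for the second after the job is handed in, with the robot touching nothing.
It also fails if it takes over 58 s, if anything falls off the work surface, if the arm or the gripper's body presses on something with over 40 N, if the wrist force passes 120 N, or if a joint passes its speed limit or range.

ROBOT

A 6-joint arm with a two-finger parallel gripper is mounted at the origin on the work surface. World frame = base frame: x ahead of the robot, y to its left, z up, the work surface at z = 0. Lengths are in m, angles in rad, forces in N, time in s.
With the tool pointing down it reaches from about 0.375 to 0.925 m from the base axis. Payload 5.7 kg.
Tool frame: the origin (TCP) lies at the centre of the arm's flange, where the gripper is bolted on; the fingertips stand 182 mm ahead of it and the grasp point (between the pads) lies 163 mm ahead of it; z points along the fingers, y is the line along which they close (so a half turn about z gives the same grasp; the last joint's range is limited). The gripper opens to 88 mm and grips with 3 to 60 N. Pads are 20 mm wide; open, the fingers measure 115 mm over their backs; the gripper's body (75 mm by 178 mm) begins 61 mm behind the grasp point.
Start: joints at [1.169, 0.359, 1.51, -0, 1.272, -0.115], TCP at [0.17, 0.575, 0.405] pointing down, gripper open.
Joint ranges: [-2.97, 2.97], [-1.01, 2.36], [0.21, 2.38], [-0.96, 4.11], [0.2, 2.71], [-2.98, 2.98]. Speed limits (rad/s): [2.39, 2.39, 3.14, 3.14, 3.14, 3.14].

INTERFACE

Orientations are given as a unit quaternion [w, x, y, z].
In Python, from rig import monitor, viewer, ticket gives the robot as it stands.
- The arm moves only by the shell command python3 -m pendant 'ROWS' [FORCE]. ROWS is text: rows parted by semicolons, each of 7 numbers parted by spaces: the shift along the tool's x, y, z as a fraction of full scale, then the turn, a rotation vector about the tool's x, y, z as a fraction of full scale, then the closure, from -1 (fully open) to 1 (shut). In form: tx ty tz ax ay az hand; .... A call has 1 to 12 rows; each row shifts and turns the commanded pose from where the row before left it, along the tool's axes as they then stand; what a row does not reach is not made up. Full scale, the value 1, is 0.75 m for a shift and pi rad for a turn. A row lasts 1/10 s, in which the tool goes at most 50 mm and 8.59 degrees, less where a joint would pass 70% of its speed; a pose out of reach is approached as far as the arm can. A call with a number of a shift or a turn outside -1 to 1 is refused whole. A call with a gripper value outside its range is refused whole. The fingers move at their own pace and stop on an object; FORCE is the grip in N (left out, the last holds). Time passes only in rows, so rows that do not move let the fingers close. It gives the time, the measured TCP pose, the force, the opening and the grip force at its end, in the units of the state.
- monitor.observe(): the state, without advancing time (a new reading comes with each control period).
- viewer.get_image(name): name is "scene" or "top" or "wrist"; returns the picture (384x512x3 uint8, red, green, blue); there is no depth.
- viewer.camera_model(name): a dict with "mtx" (3x3 intrinsics, pixels), "position" and "rotation" of the camera in the world; the wrist camera has in their place "mount" (4x4, takes a point from camera to tool coordinates, whose origin is the TCP and whose axes are the flange's). Camera axes: x right, y up, looking along -z (the intrinsics and any distortion apply to the point x, -y, -z); pixel columns grow to the right and rows downward; lengths in m; the calibration is good to about 2 mm. The wrist camera is an equidistant fisheye: a pixel r from the principal point sees the ray r / f radians off the axis. A picture is of the moment at which its call begins: read the wrist's pose just before it. camera_model takes no time and is no camera call.
- ticket.hand_in(): hands the job in; it is judged then, once.
The state is a dict: "t": time; "qpos": joint angles; "dq": joint speeds; "joint_efforts": joint torques, N m; "ee_pos": TCP position; "tcp_rot": TCP orientation; "contact_force": force on the tool from outside, world axes, zero at the start; "wrist_torque": the same for the moment, N m; "width": finger opening in m; "grip_force": force on a finger pad.
Only numpy, scipy, OpenCV 4.12 (cv2) and the standard library are available. Lean on these libraries where they do the work, as an engineer would, in place of code of your own. Each camera call takes 0.05 s, during which the arm holds its last target. There are 200 camera calls.

## Working session

There is one attempt and no reset: what is moved stays moved. The work goes in short steps, Python scripts to look and compute and a shell command to move; the robot and the scene stay as the last step left them, time stands still between calls to the robot, and variables do not carry over. Pictures are saved under pics/ and viewed, at most 14 in all, crops included, and the job is handed in when it is done.

```bash
ls; mkdir -p pics; python3 - <<'E'
from rig import monitor, viewer
import cv2,json
s=monitor.observe();print(s)
for n in("scene","top","wrist"):
    m=viewer.camera_model(n);print(n,{k:(v.tolist() if hasattr(v,'tolist') else v) for k,v in m.items()})
    cv2.imwrite(f'pics/{n}0.png',viewer.get_image(n)[:,:,::-1])
E
```

```text
pics
{'t': 0.0, 'qpos': array([ 1.16891584e+00,  3.59490857e-01,  1.51140674e+00, -5.12854737e-07,
        1.27248743e+00, -1.15122961e-01]), 'dq': array([-0.0005634 , -0.00110869,  0.00025278, -0.00123831,  0.00056725,
       -0.00014569]), 'joint_efforts': array([ 3.27205904e-03, -5.15387964e+01, -2.70726711e+01,  6.78119017e-02,
        3.47628468e-02, -9.80318691e-05]), 'ee_pos': array([0.1695892 , 0.57516965, 0.40382749]), 'tcp_rot': array([-2.28858497e-04,  1.42887884e-01,  9.89738475e-01, -8.66476798e-04]), 'contact_force': array([-0.13791956, -0.08048672,  0.13231294]), 'wrist_torque': array([-0.03616451, -0.01974549,  0.02781837]), 'grip_force': 0.0, 'width': 0.08805942409367444}
scene {'mtx': [[361.02227210112807, 0.0, 252.9063135195711], [0.0, 361.02227210112807, 185.60654398211508], [0.0, 0.0, 1.0]], 'position': [1.2797677804015415, 0.37452202441042376, 0.6676903184511338], 'rotation': [0.4510172963451659, 0.23638930027991753, 0.41100856038547123, 0.7561583566955604]}
top {'mtx': [[395.61097119293004, 0.0, 253.93493075909748], [0.0, 395.61097119293004, 189.38935810485356], [0.0, 0.0, 1.0]], 'position': [0.22840827252840742, -0.0542878800362455, 1.3679703896042195], 'rotation': [0.7062036009541987, 0.06187520126274065, -0.06583540324531265, -0.7022205017995028]}
wrist {'mtx': [[297.3186396354542, 0.0, 255.46135887720683], [0.0, 297.3186396354542, 188.3180709381796], [0.0, 0.0, 1.0]], 'mount': [[0.0007891239253292504, 0.9581424289648353, 0.28629087149399984, 0.07913175642736506], [0.999998785699625, -0.0003713657786582195, -0.0015135014806327116, 0.00043989436623026457], [-0.0013438313524801557, 0.2862917181911169, -0.9581415585457465, 0.019127132751456277], [0.0, 0.0, 0.0, 1.0]]}
```

View pics/top0.png

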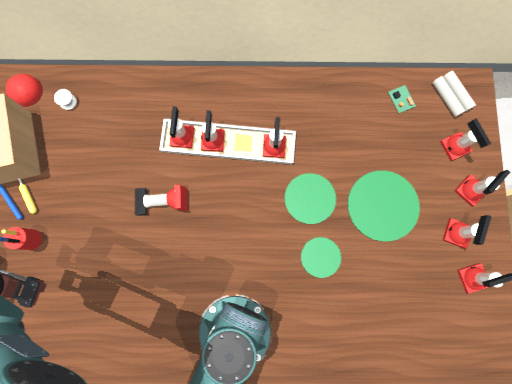

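View pics/scene0.png

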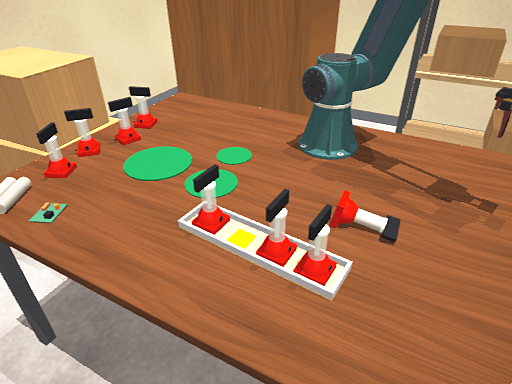

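The top view shows the fallen lantern at about (160,199), with its foot at (178,198) and handle at (141,201). The middle-sized mat is at (310,198) and the yellow square at (243,142), between the lanterns at (212,138) and (274,145). The scene view agrees: the lantern lies near (365,218) and the mat is at (211,183).

```bash
cat > h.py <<'E'
import numpy as np, cv2
from scipy.spatial.transform import Rotation as R
from rig import monitor, viewer
def rot(q): return R.from_quat(np.r_[q[1:],q[0]])
def pose():
    s=monitor.observe(); return np.array(s['ee_pos']),rot(s['tcp_rot'])
def ray(name,uv,p=None,r=None):
    m=viewer.camera_model(name);K=np.array(m['mtx']);x=(uv[0]-K[0,2])/K[0,0];y=(uv[1]-K[1,2])/K[1,1]
    if name=='wrist':
        M=np.array(m['mount']);a=np.hypot(x,y)+1e-12
        d=np.array([x/a*np.sin(a),-y/a*np.sin(a),-np.cos(a)])
        return p+r.apply(M[:3,3]), r.apply(M[:3,:3]@d)
    return np.array(m['position']), rot(m['rotation']).apply([x,-y,-1])
def at(name,uv,z,**k):
    o,d=ray(name,uv,**k); return (o+d*(z-o[2])/d[2])
def blobs(img,lo,hi,amin=20):
    m=cv2.inRange(cv2.cvtColor(img,cv2.COLOR_RGB2HSV),lo,hi)
    n,l,st,c=cv2.connectedComponentsWithStats(m)
    return [(c[i],st[i,4],l==i) for i in range(1,n) if st[i,4]>=amin]
E
python3 - <<'E'
from h import *
im=cv2.imread('pics/top0.png')[:,:,::-1].copy()
for c,a,_ in blobs(im,(60,120,80),(85,255,255),300): print('green',c,a,at('top',c,.004),'dia mm',2*np.sqrt(a/np.pi)/395.6*1364)
for c,a,_ in blobs(im,(25,150,150),(35,255,255),40): print('yel',c,a,at('top',c,.006))
sub=im[170:230,120:200]
for n,lo,hi in(('black',(0,0,0),(180,255,50)),('red',(0,170,90),(6,255,255)),('white',(0,0,130),(180,60,255))):
  for c,a,m in blobs(sub,lo,hi,30):
    r=cv2.minAreaRect(np.argwhere(m)[:,::-1].astype(np.float32)); print(n,c+[120,170],a,r)
# lane: light rails
sub=im[105:175,145:310]
m=cv2.inRange(cv2.cvtColor(sub,cv2.COLOR_RGB2HSV),(0,0,185),(180,60,255))
n,l,st,c=cv2.connectedComponentsWithStats(m);i=1+np.argmax(st[1:,4])
r=cv2.minAreaRect(np.argwhere(l==i)[:,::-1].astype(np.float32));b=cv2.boxPoints(r)+[145,105]
P=np.array([at('top',u,.026) for u in b]);print(b,P,P.mean(0),np.linalg.norm(P[1]-P[0]),np.linalg.norm(P[2]-P[1]))
cv2.imwrite('pics/z.png',cv2.resize(im[100:230,110:320][:,:,::-1],None,fx=3.8,fy=3.8,interpolation=cv2.INTER_CUBIC))
E
```

```text
green [383.15002587 205.54267977] 3866 [ 0.42339751 -0.51205217  0.004     ] dia mm 241.90456918539374
green [315.34618474 194.07710843] 1245 [ 0.46249433 -0.27638745  0.004     ] dia mm 137.27701350606475
red [179.76446281 199.20247934] 242 ((57.0, 27.5), (25.0, 20.0), 90.0)
white [154.35636364 200.02181818] 275 ((34.592926025390625, 30.393808364868164), (12.172977447509766, 23.61424446105957), 86.18592071533203)
[[158.71235657 150.02022171]
 [161.83145142 117.26966476]
 [296.1842804  130.0651741 ]
 [293.06518555 162.81573105]] [[ 0.61209676  0.27346192  0.026     ]
 [ 0.73292608  0.26820624  0.026     ]
 [ 0.68872199 -0.21001461  0.026     ]
 [ 0.56903936 -0.19742253  0.026     ]] [0.65069605 0.03355776 0.026     ] 0.1209435635368803 0.4802594941012354
```

View pics/z.png

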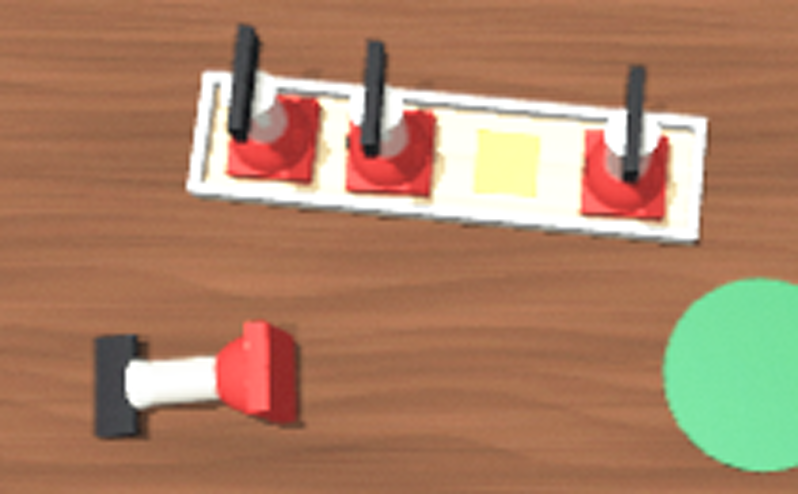

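The zoomed view shows the fallen lantern's handle centred at about (140.5,201.6) in full-picture pixels, its foot at (180,199) and its tube between them. The yellow square is at (243.5,142.5), and the lane's rails slope slightly.

```bash
python3 - <<'E'
from h import *
im=cv2.imread('pics/top0.png')[:,:,::-1].copy()
for c,a,m in blobs(im,(60,80,80),(90,255,255),300):
  e,_=cv2.minEnclosingCircle(np.argwhere(m)[:,::-1].astype(np.float32)); print('green',c,e,a,at('top',e,.004),'dia',2*np.sqrt(a/np.pi)/395.6*1364)
for c,a,_ in blobs(im,(20,90,150),(35,255,255),100): print('yel',c,a,at('top',c,.006))
sub=im[170:230,120:200]
for c,a,m in blobs(sub,(0,0,0),(180,255,70),60):
    r=cv2.minAreaRect(np.argwhere(m)[:,::-1].astype(np.float32)); print('black',c+[120,170],a,r)
print('handle',at('top',(140.5,201.6),.024))
m=cv2.inRange(cv2.cvtColor(sub,cv2.COLOR_RGB2HSV),(0,0,130),(180,60,255))
pts=[(u+120,170+np.nonzero(m[:,u])[0].mean()) for u in range(26,46)]
L=np.polyfit(*np.array(pts).T,1);print('tube line',L,[at('top',(u,np.polyval(L,u)),.03) for u in(146,166)])
sc=cv2.imread('pics/scene0.png')[:,:,::-1].copy()
for n,lo,hi in(('g',(60,80,60),(90,255,255)),('y',(20,90,150),(35,255,255))):
  for c,a,m in blobs(sc,lo,hi,100): print('scene',n,c,a,at('scene',c,.005))
print('scene handle',at('scene',(391,229),.019))
for a in ('top',): print([at('top',u,.012) for u in ((180,199.2),)])
E
```

```text
green [383.17908563 205.60166709] (383.0, 206.0) 3959 [ 0.42178555 -0.51144178  0.004     ] dia 244.79689086512582
green [309.90083868 198.28317711] (310.0474548339844, 198.09854125976562) 2027 [ 0.44812537 -0.25753046  0.004     ] dia 175.16205071222484
green [320.59936659 257.05384006] (320.46533203125, 257.14990234375) 1263 [ 0.24490904 -0.2888476   0.004     ] dia 138.2658162985973
yel [ 28.18791946 198.54362416] 149 [0.44028197 0.72252177 0.006     ]
handle [0.42921174 0.32744185 0.024     ]
tube line [-9.28571429e-02  2.14414286e+02] [array([0.43099129, 0.30713711, 0.03      ]), array([0.43782071, 0.23923328, 0.03      ])]
scene g [393.12828947  40.43092105] 304 [-2.0704279  -0.13979787  0.005     ]
scene g [347.10515464  77.01237113] 970 [-0.91049075 -0.18689203  0.005     ]
scene g [328.60092654 133.64592985] 1511 [-0.09665936 -0.02543533  0.005     ]
scene g [157.14858097 163.19309961] 1797 [ 0.43530141 -0.504505    0.005     ]
scene g [233.66458333 155.10208333] 480 [ 0.25104049 -0.28468986  0.005     ]
scene g [224.60784314 182.80174292] 459 [ 0.43221589 -0.21024006  0.005     ]
scene g [192.74042553 184.00425532] 235 [ 0.48842166 -0.30163094  0.005     ]
scene g [ 47.21843003 213.91467577] 293 [ 0.82687479 -0.59249543  0.005     ]
scene y [32.57006559 60.38044126] 1677 [-0.30298101 -2.33089882  0.005     ]
scene y [ 20.48704663 146.55958549] 193 [ 0.58844775 -1.09326109  0.005     ]
scene y [241.33030303 238.02121212] 330 [ 0.64588155 -0.01981612  0.005     ]
scene handle [0.43525975 0.3325534  0.019     ]
[array([0.44023064, 0.19471094, 0.012     ])]
```

```bash
cat >> h.py <<'E'
def tool(az_deg,lean_deg):
    """tool rotation: y_t at azimuth az, tool back-axis leaned towards az+90 by lean"""
    a=np.radians(az_deg);y=np.array([np.cos(a),np.sin(a),0]);h=np.array([-y[1],y[0],0]);l=np.radians(lean_deg)
    z=-(np.sin(l)*h+np.cos(l)*np.array([0,0,1]));return R.from_matrix(np.c_[np.cross(y,z),y,z])
def step(P,Q,N=None,p=None,r=None):
    """N equal rows taking current (or p,r) to P,Q"""
    if p is None: p,r=pose()
    w=(r.inv()*Q).as_rotvec();t=r.inv().apply(np.asarray(P)-p)
    n=max(np.linalg.norm(t)/.045,np.degrees(np.linalg.norm(w))/7.5)
    N=N or int(np.ceil(n*1.1)); S=sum(R.from_rotvec(w/N*k).as_matrix() for k in range(N))
    ts=np.linalg.solve(S,t)
    print(f'N={N} row',' '.join(f'{v:.4f}' for v in np.r_[ts/.75,w/N/np.pi]), 'mm/row %.1f deg/row %.2f'%(np.linalg.norm(ts)*1e3,np.degrees(np.linalg.norm(w/N))))
TUBE=np.array([.4357,.260,.029])
def grasp(pt,Q,d=.163): return np.asarray(pt)-Q.apply([0,0,d])
E
python3 - <<'E'
from h import *
print(at('top',(243.5,142.5),.006))
step([.423,.39,.33],tool(5.7,0))
Q=tool(5.7,40);print(grasp(TUBE,Q))
E
```

```text
[ 0.64773281 -0.0231127   0.006     ]
N=10 row -0.0436 0.0083 0.0099 -0.0000 0.0000 0.0377 mm/row 34.1 deg/row 6.79
[0.42529383 0.36425633 0.15386524]
```

```bash
python3 -m pendant '-.0436 .0083 .0099 0 0 .0377 -1;-.0436 .0083 .0099 0 0 .0377 -1;-.0436 .0083 .0099 0 0 .0377 -1;-.0436 .0083 .0099 0 0 .0377 -1;-.0436 .0083 .0099 0 0 .0377 -1;-.0436 .0083 .0099 0 0 .0377 -1;-.0436 .0083 .0099 0 0 .0377 -1;-.0436 .0083 .0099 0 0 .0377 -1;-.0436 .0083 .0099 0 0 .0377 -1;-.0436 .0083 .0099 0 0 .0377 -1;0 0 0 0 0 0 -1;0 0 0 0 0 0 -1'; python3 - <<'E'
from h import *
s=monitor.observe();print(s['qpos'],s['t'],s['contact_force'])
p,r=pose();im=viewer.get_image('wrist');cv2.imwrite('pics/w1.png',im[:,:,::-1])
print(p,r.as_matrix().round(3))
Q=tool(5.7,40);step(grasp(TUBE+[0,0,0],Q,.263),Q)
E
```

```text
t: 1.35
ee_pos: [0.4233, 0.3896, 0.3301]
tcp_rot: [-0.0, 0.671, 0.741, -0.0]
contact_force: [0.3, 0.7, -0.0]
width: 0.0879
grip_force: 0.0
[6.23857625e-01 4.00879935e-01 1.64965009e+00 3.94626053e-04
 1.09183296e+00 5.24485889e-01] 1.35 [ 0.29956191  0.7122315  -0.03832287]
[0.42330081 0.38964708 0.33014718] [[-0.099  0.995 -0.001]
 [ 0.995  0.099 -0.   ]
 [-0.    -0.001 -1.   ]]
N=6 row 0.0147 -0.0001 0.0192 0.0000 -0.0371 0.0001 mm/row 18.2 deg/row 6.67
```

View pics/w1.png

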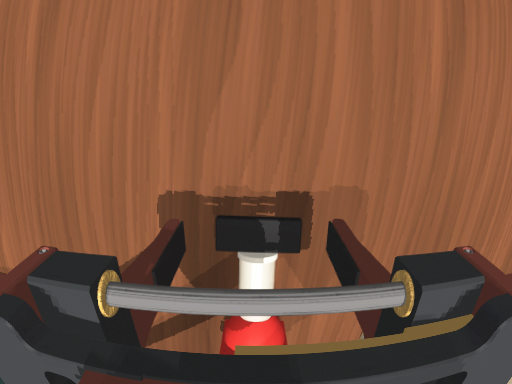

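The wrist view shows the handle centred at (258,234), with the cap at (257,254) and the tube running down to the dome at (256,320). The axis is centred between the fingers.

```bash
python3 - <<'E'
from h import *
p,r=pose()
for uv,z in(((258,234),.024),((257,319),.045),((257,290),.045),((257,254),.03)): print(uv,at('wrist',uv,z,p=p,r=r))
E
python3 -m pendant '.0147 0 .0192 0 -.0371 0 -1;.0147 0 .0192 0 -.0371 0 -1;.0147 0 .0192 0 -.0371 0 -1;.0147 0 .0192 0 -.0371 0 -1;.0147 0 .0192 0 -.0371 0 -1;.0147 0 .0192 0 -.0371 0 -1;0 0 0 0 0 0 -1;0 0 0 0 0 0 -1'; python3 - <<'E'
from h import *
s=monitor.observe();print(s['qpos'])
E
```

```text
(258, 234) [0.43141986 0.3341563  0.024     ]
(257, 319) [0.44075652 0.23315053 0.045     ]
(257, 290) [0.43629347 0.27596155 0.045     ]
(257, 254) [0.43251035 0.31302644 0.03      ]
t: 2.2
ee_pos: [0.4186, 0.429, 0.2302]
tcp_rot: [0.253, 0.63, 0.698, -0.229]
contact_force: [1.0, 0.2, 0.1]
width: 0.088
grip_force: 0.0
[ 0.84034506  0.71358419  1.48476725 -0.49678162  1.47063418  0.92438042]
```

```bash
python3 - <<'E'
from h import *
Q=tool(5.7,40);step(grasp(TUBE+[.0015,.004,0.001],Q),Q,4)
E
```

```text
N=4 row 0.0005 0.0007 0.0324 0.0001 -0.0001 0.0002 mm/row 24.3 deg/row 0.04
```

```bash
python3 -m pendant '.0005 .0007 .0324 0 0 0 -1;.0005 .0007 .0324 0 0 0 -1;.0005 .0007 .0324 0 0 0 -1;.0005 .0007 .0324 0 0 0 -1;0 0 0 0 0 0 -1;0 0 0 0 0 0 -1'; python3 -m pendant '0 0 0 0 0 0 1;0 0 0 0 0 0 1;0 0 0 0 0 0 1;0 0 0 0 0 0 1;0 0 0 0 0 0 1;0 0 0 0 0 0 1;0 0 0 0 0 0 1;0 0 0 0 0 0 1' 50; python3 - <<'E'
from h import *
s=monitor.observe();print(s['qpos'])
p,r=pose()
Q=tool(5.7,30);step(grasp(TUBE+[.0015,.004,0.061],Q),Q)
Q2=tool(5.7,0);step(grasp(TUBE+[.0015,.004,0.20],Q2),Q2,None,grasp(TUBE+[.0015,.004,0.061],Q),Q)
E
```

```text
t: 2.8
ee_pos: [0.4281, 0.3671, 0.1569]
tcp_rot: [0.253, 0.631, 0.696, -0.229]
contact_force: [0.0, 0.8, -0.0]
width: 0.0879
grip_force: 0.0
t: 3.6
ee_pos: [0.4272, 0.3667, 0.1552]
tcp_rot: [0.254, 0.63, 0.696, -0.23]
contact_force: [-2.1, 0.8, 1.1]
width: 0.0394
grip_force: 49.3
[ 0.76603632  0.77789422  1.61549329 -0.55652273  1.27703828  0.97756792]
N=2 row -0.0424 -0.0002 -0.0313 -0.0001 0.0280 0.0000 mm/row 39.5 deg/row 5.04
N=5 row -0.0343 0.0000 -0.0345 0.0000 0.0333 0.0000 mm/row 36.5 deg/row 6.00
```

```bash
python3 -m pendant '-.0212 0 -.0156 0 .014 0 1;-.0212 0 -.0156 0 .014 0 1;-.0212 0 -.0156 0 .014 0 1;-.0212 0 -.0156 0 .014 0 1;0 0 0 0 0 0 1;0 0 0 0 0 0 1' 55; python3 - <<'E'
from h import *
s=monitor.observe();print(s['qpos'],s['wrist_torque'])
a=viewer.get_image('scene')[130:290,280:480];b=viewer.get_image('wrist')
cv2.imwrite('pics/s2.png',np.hstack([cv2.resize(a,(400,320)),cv2.resize(b,(400,320))])[:,:,::-1])
E
```

```text
t: 4.2
ee_pos: [0.43, 0.3433, 0.2303]
tcp_rot: [0.192, 0.648, 0.716, -0.173]
contact_force: [0.1, -0.3, -3.9]
width: 0.0395
grip_force: 54.3
[ 0.69821071  0.60564566  1.66814126 -0.45562467  1.21830068  0.83541885] [0.68654492 0.12522719 0.00076402]
```

View pics/s2.png

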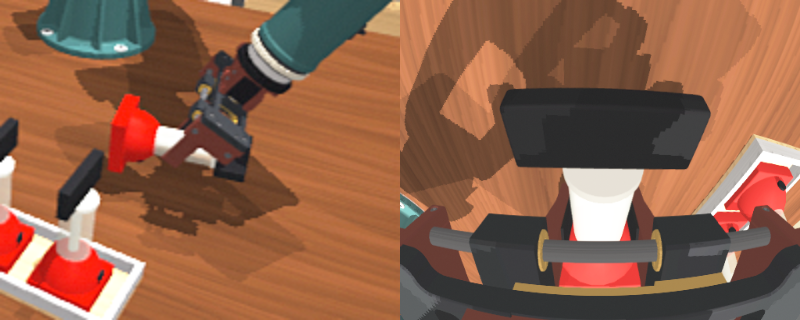

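The lantern is held firmly, its axis still near horizontal with the foot to the left and the handle clear of the gripper's body. Next I bring the tool vertical, higher up, then carry the lantern over to the mat.

```bash
python3 - <<'E'
from h import *
Q2=tool(5.7,0);T=grasp([.437,.264,.30],Q2);step(T,Q2,8)
Q3=tool(60,0);M=grasp([.448,-.2575,.30],Q3);step(M,Q3,16,T,Q2)
Q4=tool(60,-45);step(grasp([.448,-.2575,.25],Q4),Q4,8,M,Q3)
E
```

```text
N=8 row -0.0243 -0.0001 -0.0338 -0.0000 0.0209 0.0000 mm/row 31.2 deg/row 3.76
N=16 row -0.0391 -0.0225 0.0000 0.0000 0.0000 -0.0189 mm/row 33.8 deg/row 3.39
N=8 row -0.0242 0.0000 0.0091 0.0000 0.0312 -0.0000 mm/row 19.4 deg/row 5.62
```

```bash
python3 -m pendant '-.0243 0 -.0338 0 .0209 0 1;-.0243 0 -.0338 0 .0209 0 1;-.0243 0 -.0338 0 .0209 0 1;-.0243 0 -.0338 0 .0209 0 1;-.0243 0 -.0338 0 .0209 0 1;-.0243 0 -.0338 0 .0209 0 1;-.0243 0 -.0338 0 .0209 0 1;-.0243 0 -.0338 0 .0209 0 1;0 0 0 0 0 0 1'
python3 -m pendant '-.0391 -.0225 0 0 0 -.0189 1;-.0391 -.0225 0 0 0 -.0189 1;-.0391 -.0225 0 0 0 -.0189 1;-.0391 -.0225 0 0 0 -.0189 1;-.0391 -.0225 0 0 0 -.0189 1;-.0391 -.0225 0 0 0 -.0189 1;-.0391 -.0225 0 0 0 -.0189 1;-.0391 -.0225 0 0 0 -.0189 1'
python3 -m pendant '-.0391 -.0225 0 0 0 -.0189 1;-.0391 -.0225 0 0 0 -.0189 1;-.0391 -.0225 0 0 0 -.0189 1;-.0391 -.0225 0 0 0 -.0189 1;-.0391 -.0225 0 0 0 -.0189 1;-.0391 -.0225 0 0 0 -.0189 1;-.0391 -.0225 0 0 0 -.0189 1;-.0391 -.0225 0 0 0 -.0189 1;0 0 0 0 0 0 1;0 0 0 0 0 0 1'
python3 - <<'E'
from h import *
s=monitor.observe();print(s['qpos'])
p,r=pose();print(p,p+r.apply([0,0,.163]))
Q4=tool(60,-50);step(grasp([.448,-.2575,.25],Q4),Q4,9)
E
```

```text
t: 5.2
ee_pos: [0.4388, 0.2627, 0.4664]
tcp_rot: [0.0, 0.672, 0.741, 0.002]
contact_force: [0.8, -0.6, -3.4]
width: 0.0391
grip_force: 54.9
t: 6.0
ee_pos: [0.3798, 0.0012, 0.4615]
tcp_rot: [-0.003, 0.476, 0.879, -0.001]
contact_force: [-0.0, 0.1, -4.0]
width: 0.0392
grip_force: 55.0
t: 7.0
ee_pos: [0.4499, -0.2571, 0.4604]
tcp_rot: [-0.004, 0.258, 0.966, 0.001]
contact_force: [-0.5, 0.1, -4.4]
width: 0.0391
grip_force: 55.0
[-6.52480978e-01  1.93705124e-01  1.60284599e+00  3.61459164e-05
  1.35270287e+00 -1.70124501e+00]
[ 0.44992555 -0.25707872  0.46042201] [ 0.44893678 -0.25631594  0.2974268 ]
N=9 row -0.0236 -0.0002 0.0077 0.0000 0.0306 0.0001 mm/row 18.6 deg/row 5.51
```

```bash
python3 -m pendant '-.0236 0 .0077 0 .0306 0 1;-.0236 0 .0077 0 .0306 0 1;-.0236 0 .0077 0 .0306 0 1;-.0236 0 .0077 0 .0306 0 1;-.0236 0 .0077 0 .0306 0 1;-.0236 0 .0077 0 .0306 0 1;-.0236 0 .0077 0 .0306 0 1;-.0236 0 .0077 0 .0306 0 1;-.0236 0 .0077 0 .0306 0 1;0 0 0 0 0 0 1;0 0 0 0 0 0 1'
python3 - <<'E'
from h import *
s=monitor.observe();print(s['qpos'])
p,r=pose();print(p,p+r.apply([0,0,.163]))
a=viewer.get_image('scene')[40:230,110:330];b=viewer.get_image('top')[140:260,240:380]
cv2.imwrite('pics/s3.png',np.hstack([cv2.resize(a,(440,380)),cv2.resize(b,(350,380))])[:,:,::-1])
E
```

```text
t: 8.1
ee_pos: [0.5577, -0.318, 0.3573]
tcp_rot: [-0.406, 0.233, 0.877, 0.108]
contact_force: [1.5, -0.3, -3.3]
width: 0.0389
grip_force: 54.9
[-0.60553216  0.7334453   1.13412788 -0.076812    2.13736538 -1.66798417]
[ 0.55771951 -0.31800142  0.35729347] [ 0.44995298 -0.25623168  0.25174787]
```

View pics/s3.png

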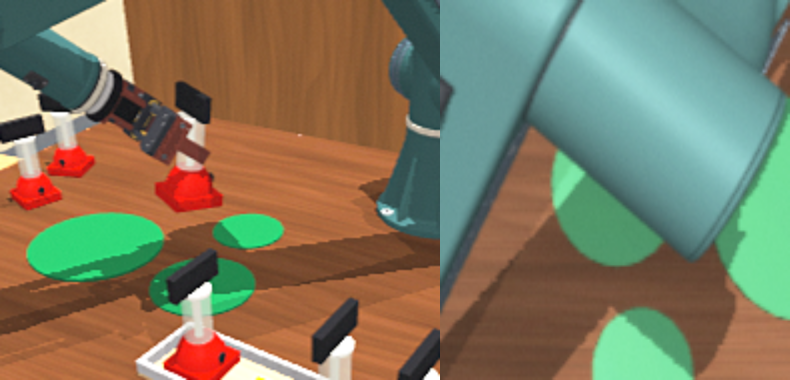

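The lantern is nearly upright in the grip, above the mat. I lean the tool the remaining 8° and lower it.

```bash
python3 - <<'E'
from h import *
Q4=tool(60,-58);P=grasp([.448,-.2575,.105],Q4);step(P,Q4,6)
print(grasp([.448,-.2575,.1],Q4), Q4.inv().apply([0,0,-.004])/.75)
E
```

```text
N=6 row -0.0317 -0.0005 0.0202 -0.0001 0.0079 0.0001 mm/row 28.2 deg/row 1.42
[ 0.56771228 -0.32661592  0.18637684] [-0.00452292  0.          0.00282624]
```

```bash
python3 -m pendant '-.0317 -.0005 .0202 0 .0079 0 1;-.0317 -.0005 .0202 0 .0079 0 1;-.0317 -.0005 .0202 0 .0079 0 1;-.0317 -.0005 .0202 0 .0079 0 1;-.0317 -.0005 .0202 0 .0079 0 1;-.0317 -.0005 .0202 0 .0079 0 1;0 0 0 0 0 0 1;0 0 0 0 0 0 1;0 0 0 0 0 0 1'
python3 - <<'E'
from h import *
s=monitor.observe();print(s['qpos'])
p,r=pose();print(p,p+r.apply([0,0,.163]))
a=viewer.get_image('scene')[110:220,150:280]
cv2.imwrite('pics/s4.png',cv2.resize(a,None,fx=5,fy=5,interpolation=cv2.INTER_CUBIC)[:,:,::-1])
E
```

```text
t: 9.1
ee_pos: [0.568, -0.3274, 0.1927]
tcp_rot: [-0.468, 0.225, 0.845, 0.125]
contact_force: [-0.1, -0.3, -4.4]
width: 0.039
grip_force: 54.9
[-0.60629765  0.9670687   1.13003818 -0.08088707  2.0525344  -1.65441051]
[ 0.56799832 -0.3273881   0.1927446 ] [ 0.44825091 -0.25855539  0.10619049]
```

View pics/s4.png

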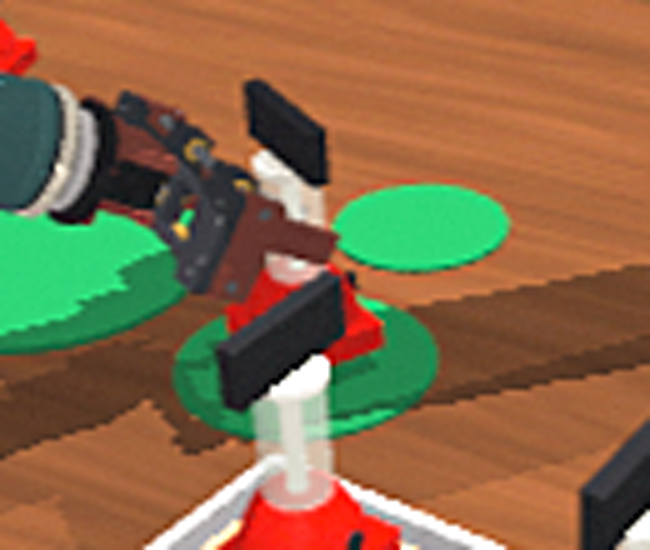

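The lantern is upright over the mat, with its handle at (285,130) in the crop and its foot above the green disc. I lower it in small steps until it touches.

```bash
for i in 1 2 ; do python3 -m pendant '-.0045 0 .0028 0 0 0 1;0 0 0 0 0 0 1' | grep -E 'ee_pos|contact'; done
python3 -m pendant '-.0023 0 .0014 0 0 0 1;0 0 0 0 0 0 1' | grep -E 'ee_pos|contact'
```

```text
ee_pos: [0.5676, -0.3271, 0.1867]
contact_force: [-0.4, -0.3, -3.6]
ee_pos: [0.5673, -0.327, 0.1816]
contact_force: [0.1, 0.6, -3.1]
ee_pos: [0.5674, -0.327, 0.1796]
contact_force: [-0.8, -0.5, -2.3]
```

```bash
python3 -m pendant '-.0023 0 .0014 0 0 0 1;0 0 0 0 0 0 1' | grep -E 'ee_pos|contact'
```

```text
ee_pos: [0.5674, -0.3271, 0.1776]
contact_force: [0.2, 1.1, -4.3]
```

```bash
python3 -m pendant '-.0023 0 .0014 0 0 0 1;0 0 0 0 0 0 1' | grep -E 'ee_pos|contact'
```

```text
ee_pos: [0.5672, -0.327, 0.1766]
contact_force: [-1.5, -0.4, 1.9]
```

```bash
python3 -m pendant '-.0023 0 .0014 0 0 0 1;0 0 0 0 0 0 1;0 0 0 0 0 0 1' | grep -E 'ee_pos|contact'
```

```text
ee_pos: [0.567, -0.3271, 0.1762]
contact_force: [-1.8, -0.4, 9.9]
```

```bash
python3 -m pendant '0 0 0 0 0 0 -1;0 0 0 0 0 0 -1;0 0 0 0 0 0 -1;0 0 0 0 0 0 -1;0 0 0 0 0 0 -1;0 0 0 0 0 0 -1;0 0 0 0 0 0 -1'
python3 -m pendant '0 0 -.03 0 0 0 -1;0 0 -.04 0 0 0 -1;0 0 -.05 0 0 0 -1;0 0 -.05 0 0 0 -1;0 0 -.05 0 0 0 -1;0 0 -.05 0 0 0 -1;0 0 0 0 0 0 -1;0 0 0 0 0 0 -1;0 0 0 0 0 0 -1'
python3 - <<'E'
from h import *
s=monitor.observe();print(s['qpos'])
a=viewer.get_image('scene')[110:220,150:280];p,r=pose();w=viewer.get_image('wrist');t=viewer.get_image('top')
cv2.imwrite('pics/w5.png',w[:,:,::-1]);cv2.imwrite('pics/t5.png',t[:,:,::-1])
cv2.imwrite('pics/s5.png',np.hstack([cv2.resize(a,(354,300)),cv2.resize(w,(400,300))])[:,:,::-1])
E
```

```text
t: 11.15
ee_pos: [0.5675, -0.3271, 0.1739]
tcp_rot: [-0.47, 0.225, 0.844, 0.126]
contact_force: [1.2, 0.1, -0.3]
width: 0.0877
grip_force: 0.0
t: 12.05
ee_pos: [0.7158, -0.4123, 0.2792]
tcp_rot: [-0.471, 0.224, 0.844, 0.126]
contact_force: [-0.4, 0.6, -0.1]
width: 0.0877
grip_force: 0.0
[-0.59175718  1.16888801  0.42416183 -0.10861223  2.56331504 -1.70047625]
```

View pics/s5.png

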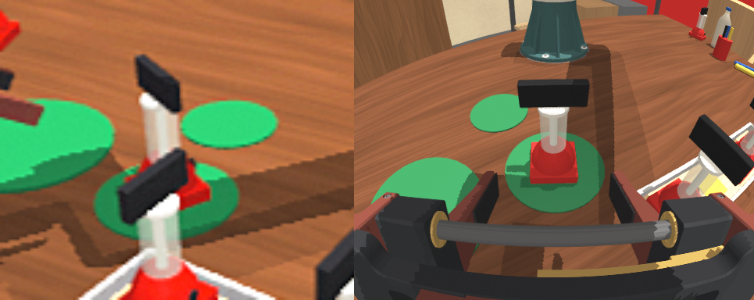

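The lantern stands on its own, well inside the mat, with the gripper off it. Now I rise and take a vertical pose over the handle.

```bash
python3 - <<'E'
from h import *
p,r=pose();print(r.inv().apply([0,0,.04])/.75)
p2=p+[0,0,.16];Q=tool(15,-29);m=[.58,-.335,.46];step(m,Q,None,p2,r);Q2=tool(-30,0);step([.448,-.2575,.46],Q2,None,m,Q)
E
```

```text
[ 4.53938065e-02  8.53171649e-05 -2.79971337e-02]
N=8 row 0.0200 -0.0093 0.0160 -0.0218 -0.0193 0.0230 mm/row 20.4 deg/row 6.68
N=8 row 0.0108 -0.0235 0.0040 -0.0079 -0.0191 0.0306 mm/row 19.6 deg/row 6.64
```

```bash
python3 -m pendant '.0454 0 -.028 0 0 0 -1;.0454 0 -.028 0 0 0 -1;.0454 0 -.028 0 0 0 -1;.0454 0 -.028 0 0 0 -1;0 0 0 0 0 0 -1'
python3 -m pendant '.02 -.0093 .016 -.0218 -.0193 .023 -1;.02 -.0093 .016 -.0218 -.0193 .023 -1;.02 -.0093 .016 -.0218 -.0193 .023 -1;.02 -.0093 .016 -.0218 -.0193 .023 -1;.02 -.0093 .016 -.0218 -.0193 .023 -1;.02 -.0093 .016 -.0218 -.0193 .023 -1;.02 -.0093 .016 -.0218 -.0193 .023 -1;.02 -.0093 .016 -.0218 -.0193 .023 -1;0 0 0 0 0 0 -1;0 0 0 0 0 0 -1'
python3 - <<'E'
from h import *
s=monitor.observe();print(s['qpos'])
step([.448,-.2575,.46],tool(-30,0),8)
E
```

```text
t: 12.7
ee_pos: [0.6927, -0.4, 0.4378]
tcp_rot: [-0.457, 0.226, 0.851, 0.121]
contact_force: [-0.4, 0.4, 1.0]
width: 0.0878
grip_force: 0.0
t: 13.7
ee_pos: [0.5571, -0.3231, 0.4466]
tcp_rot: [-0.189, 0.588, 0.772, 0.152]
contact_force: [0.8, -0.5, -0.3]
width: 0.0881
grip_force: 0.0
[-0.71761239  0.50907059  1.21637258  0.2830047   1.81810845 -0.97336366]
N=8 row 0.0099 -0.0196 0.0010 -0.0072 -0.0187 0.0309 mm/row 16.5 deg/row 6.63
```

```bash
python3 -m pendant '.0099 -.0196 .001 -.0072 -.0187 .0309 -1;.0099 -.0196 .001 -.0072 -.0187 .0309 -1;.0099 -.0196 .001 -.0072 -.0187 .0309 -1;.0099 -.0196 .001 -.0072 -.0187 .0309 -1;.0099 -.0196 .001 -.0072 -.0187 .0309 -1;.0099 -.0196 .001 -.0072 -.0187 .0309 -1;.0099 -.0196 .001 -.0072 -.0187 .0309 -1;.0099 -.0196 .001 -.0072 -.0187 .0309 -1;0 0 0 0 0 0 -1;0 0 0 0 0 0 -1'
python3 - <<'E'
from h import *
s=monitor.observe();print(s['qpos'])
p,r=pose();w=viewer.get_image('wrist');cv2.imwrite('pics/w6.png',w[:,:,::-1])
E
```

```text
t: 14.7
ee_pos: [0.4497, -0.2582, 0.4596]
tcp_rot: [0.0, 0.866, 0.501, 0.0]
contact_force: [0.1, -0.4, -0.4]
width: 0.0879
grip_force: 0.0
[-6.54494662e-01  1.92194664e-01  1.60681404e+00  2.89949560e-04
  1.34144204e+00 -1.33034569e-01]
```

View pics/w6.png

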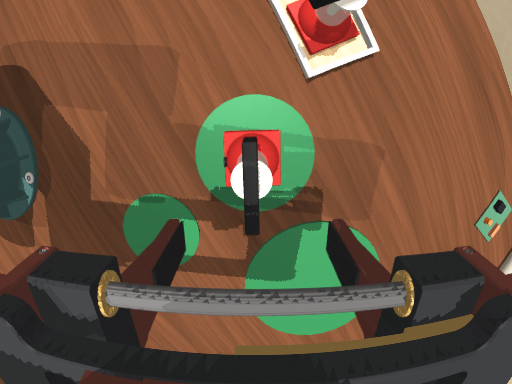

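The wrist view shows the handle's top face running from about (251,138) to (252,234), the square foot at (252,157) inside the mat, and the handle roughly aligned with the fingers.

```bash
python3 - <<'E'
from h import *
p,r=pose();w=cv2.imread('pics/w6.png')[:,:,::-1].copy()
m=cv2.inRange(cv2.cvtColor(w,cv2.COLOR_RGB2HSV),(0,0,0),(180,255,50))[134:236,238:268]
r2=cv2.minAreaRect(np.argwhere(m)[:,::-1].astype(np.float32));print(r2)
rows=[(134+v,238+np.nonzero(m[v])[0].mean()) for v in range(m.shape[0]) if 3<m[v].sum()/255<22]
L=np.polyfit(*np.array(rows).T,1);print(rows[0],rows[-1],L)
A=at('wrist',(np.polyval(L,139),139),.178,p=p,r=r);B=at('wrist',(np.polyval(L,233),233),.178,p=p,r=r)
d=A-B;az=np.degrees(np.arctan2(d[1],d[0]));c=(A+B)/2;print(A,B,c,np.linalg.norm(d),az)
print('foot',at('wrist',(252,157),.02,p=p,r=r))
Q=tool(az-90,0);step(grasp([c[0],c[1],.160],Q),Q,8)
E
```

```text
((12.454717636108398, 51.59713363647461), (97.12793731689453, 14.542488098144531), 88.4306411743164)
(137, np.float64(253.0)) (234, np.float64(251.5)) [2.76873236e-02 2.44711571e+02]
[ 0.46753663 -0.21501799  0.178     ] [ 0.42392789 -0.2947453   0.178     ] [ 0.44573226 -0.25488164  0.178     ] 0.09087445401353017 61.32249697074272
foot [ 0.4458653  -0.25524447  0.02      ]
N=8 row 0.0002 -0.0009 0.0228 0.0001 -0.0000 -0.0009 mm/row 17.1 deg/row 0.16
```

```bash
python3 -m pendant '.0002 -.0009 .0218 0 0 -.0009 -1;.0002 -.0009 .0218 0 0 -.0009 -1;.0002 -.0009 .0218 0 0 -.0009 -1;.0002 -.0009 .0218 0 0 -.0009 -1;.0002 -.0009 .0218 0 0 -.0009 -1;.0002 -.0009 .0218 0 0 -.0009 -1;.0002 -.0009 .0218 0 0 -.0009 -1;.0002 -.0009 .0218 0 0 -.0009 -1;0 0 0 0 0 0 -1;0 0 0 0 0 0 -1'
python3 -m pendant '0 0 0 0 0 0 1;0 0 0 0 0 0 1;0 0 0 0 0 0 1;0 0 0 0 0 0 1;0 0 0 0 0 0 1;0 0 0 0 0 0 1;0 0 0 0 0 0 1;0 0 0 0 0 0 1;0 0 0 0 0 0 1;0 0 0 0 0 0 1' 50
python3 - <<'E'
from h import *
p,r=pose();print(p,p+r.apply([0,0,.163]))
p2=p+[0,0,.23];print('up .23 =',.23/.75)
Q=tool(-95.3,0)
step([.6465,-.0217,p2[2]],Q,None,p2,r)
E
```

```text
t: 15.75
ee_pos: [0.4452, -0.255, 0.3285]
tcp_rot: [0.0, 0.861, 0.509, 0.0]
contact_force: [0.0, 0.0, -0.0]
width: 0.0875
grip_force: 0.0
t: 16.75
ee_pos: [0.4446, -0.2542, 0.3287]
tcp_rot: [0.001, 0.861, 0.509, 0.0]
contact_force: [0.3, 0.2, -4.7]
width: 0.0133
grip_force: 50.0
[ 0.44460501 -0.25419939  0.32873224] [ 0.44487504 -0.25454348  0.16573283]
up .23 = 0.3066666666666667
N=10 row 0.0414 -0.0133 -0.0000 0.0001 -0.0000 0.0369 mm/row 32.6 deg/row 6.65
```

```bash
python3 -m pendant '0 0 -.015 0 0 0 1;0 0 -.03 0 0 0 1;0 0 -.045 0 0 0 1;0 0 -.05 0 0 0 1;0 0 -.05 0 0 0 1;0 0 -.05 0 0 0 1;0 0 -.045 0 0 0 1;0 0 -.022 0 0 0 1;0 0 0 0 0 0 1'
python3 -m pendant '.0414 -.0133 0 0 0 .0369 1;.0414 -.0133 0 0 0 .0369 1;.0414 -.0133 0 0 0 .0369 1;.0414 -.0133 0 0 0 .0369 1;.0414 -.0133 0 0 0 .0369 1;.0414 -.0133 0 0 0 .0369 1;.0414 -.0133 0 0 0 .0369 1;.0414 -.0133 0 0 0 .0369 1;.0414 -.0133 0 0 0 .0369 1;.0414 -.0133 0 0 0 .0369 1;0 0 0 0 0 0 1;0 0 0 0 0 0 1'
python3 - <<'E'
from h import *
s=monitor.observe();print(s['qpos'])
p,r=pose();w=viewer.get_image('wrist');sc=viewer.get_image('scene');cv2.imwrite('pics/s7.png',sc[:,:,::-1])
cv2.imwrite('pics/w7f.png',w[:,:,::-1])
cv2.imwrite('pics/w7.png',np.hstack([cv2.resize(sc,(400,300)),cv2.resize(w,(400,300))])[:,:,::-1])
step([.6465,-.0217,p[2]],tool(-95.3,0),2)
E
```

```text
t: 17.65
ee_pos: [0.4442, -0.2537, 0.5621]
tcp_rot: [0.004, 0.861, 0.509, 0.001]
contact_force: [1.0, 0.2, -3.5]
width: 0.0139
grip_force: 50.0
t: 18.85
ee_pos: [0.6462, -0.0203, 0.5564]
tcp_rot: [0.001, 0.999, -0.045, -0.002]
contact_force: [-1.1, -0.4, -3.2]
width: 0.0138
grip_force: 50.0
[-0.13763298  0.34043712  1.17221849 -0.00196889  1.63193385  1.5229591 ]
N=2 row 0.0008 0.0005 0.0008 0.0003 0.0002 0.0002 mm/row 0.9 deg/row 0.08
```

View pics/w7.png

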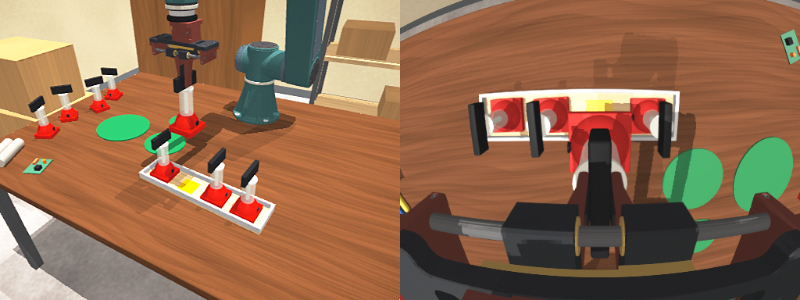

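The lantern hangs upright above the lane, between neighbours b and a. I check the lane's position and yaw from this close view before lowering.

```bash
python3 - <<'E'
from h import *
p,r=pose();w=cv2.imread('pics/w7f.png')[:,:,::-1].copy()
m=cv2.inRange(cv2.cvtColor(w,cv2.COLOR_RGB2HSV),(0,0,170),(180,70,255));m[:100]=0;m[200:]=0;m[:,:90]=0;m[:,370:]=0
k=np.nonzero(m.sum(0)>255*3)[0];print(k.min(),k.max())
top=[];bot=[]
for u in range(k.min()+6,k.max()-5):
    v=np.nonzero(m[:,u])[0]; 
    if len(v): top.append(at('wrist',(u,v.min()-.5),.026,p=p,r=r)[:2]); bot.append((u,v.max(),at('wrist',(u,v.max()+.5),.026,p=p,r=r)[:2]))
def fit(P):
    P=np.array(P);L=np.polyfit(P[:,1],P[:,0],1)
    for _ in range(4):
        e=abs(P[:,0]-np.polyval(L,P[:,1]));q=e<max(2*np.median(e),.0015);L=np.polyfit(P[q,1],P[q,0],1)
    return L,q.mean()
T,f=fit(top);B,g=fit([b[2] for b in bot]);print('far',T,f,np.polyval(T,-.0217),'near',B,g,np.polyval(B,-.0217))
for u in(k.min(),k.max()+1): print('end',[at('wrist',(u,v),.026,p=p,r=r)[:2] for v in (125,165)])
for c,a,_ in blobs(w,(20,90,150),(35,255,255),40): print('yel',c,a,at('wrist',c,.006,p=p,r=r))
E
```

```text
101 357
far [0.09240813 0.70563288] 1.0 0.703627620831627 near [-0.21633094  0.65563199] 0.710204081632653 0.66032636834983
end [array([0.72009009, 0.26410986]), array([0.64393676, 0.27941929])]
end [array([ 0.6710273 , -0.20682166]), array([ 0.59753474, -0.20525125])]
yel [254.62217659 134.66735113] 487 [ 0.66417464 -0.02097939  0.006     ]
yel [  4.7079646  262.71681416] 113 [0.40728885 0.72181962 0.006     ]
```

```bash
python3 - <<'E'
from h import *
step([.646,-.021,.345],tool(-95.28,0),8)
E
```

```text
N=8 row 0.0001 -0.0000 0.0354 0.0001 0.0001 0.0000 mm/row 26.6 deg/row 0.02
```

```bash
python3 -m pendant '0 0 .0354 0 0 0 1;0 0 .0354 0 0 0 1;0 0 .0354 0 0 0 1;0 0 .0354 0 0 0 1;0 0 .0354 0 0 0 1;0 0 .0354 0 0 0 1;0 0 .0354 0 0 0 1;0 0 .0354 0 0 0 1;0 0 0 0 0 0 1;0 0 0 0 0 0 1'
python3 - <<'E'
from h import *
w=viewer.get_image('wrist');cv2.imwrite('pics/w8.png',w[:,:,::-1])
step([.646,-.021,.334],tool(-95.28,0),3)
E
```

```text
t: 19.95
ee_pos: [0.6458, -0.0214, 0.3468]
tcp_rot: [0.001, 0.999, -0.046, 0.0]
contact_force: [0.3, -0.8, -3.2]
width: 0.0136
grip_force: 50.0
N=3 row -0.0002 -0.0002 0.0062 0.0002 -0.0003 0.0000 mm/row 4.6 deg/row 0.07
```

View pics/w8.png

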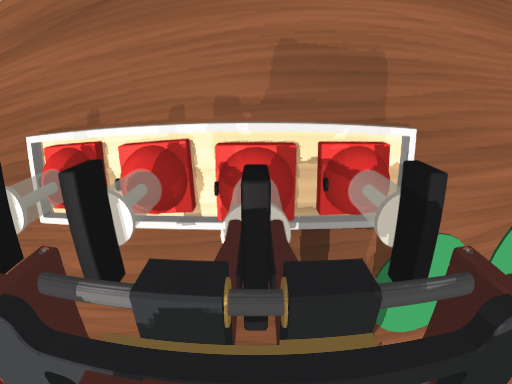

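The held foot (215–297, 143–220) sits between the rails and midway between its neighbours' feet, with gaps of 22 and 21 px. I lower it to contact.

```bash
python3 -m pendant '0 0 .0062 0 0 0 1;0 0 .0062 0 0 0 1;0 0 .0050 0 0 0 1;0 0 0 0 0 0 1;0 0 0 0 0 0 1' | grep -E 'ee_pos|contact'; python3 -m pendant '0 0 .002 0 0 0 1;0 0 0 0 0 0 1;0 0 0 0 0 0 1' | grep -E 'ee_pos|contact'
```

```text
ee_pos: [0.6464, -0.021, 0.3333]
contact_force: [-0.2, 0.3, -3.4]
ee_pos: [0.6465, -0.0211, 0.3319]
contact_force: [-0.8, 0.4, -3.9]
```

```bash
python3 -m pendant '0 0 .002 0 0 0 1;0 0 0 0 0 0 1;0 0 0 0 0 0 1' | grep -E 'ee_pos|contact'
```

```text
ee_pos: [0.6466, -0.0212, 0.3307]
contact_force: [0.4, -1.2, -0.3]
```

```bash
python3 -m pendant '0 0 .0008 0 0 0 1;0 0 0 0 0 0 1;0 0 0 0 0 0 -.2;0 0 0 0 0 0 -.2;0 0 0 0 0 0 -.2;0 0 0 0 0 0 -.2;0 0 0 0 0 0 -.2;0 0 0 0 0 0 -.2'; python3 -m pendant '0 0 -.02 0 0 0 -.2;0 0 -.04 0 0 0 -.2;0 0 -.05 0 0 0 -.2;0 0 -.05 0 0 0 -.2;0 0 -.05 0 0 0 -.2;0 0 -.05 0 0 0 -.2;0 0 -.02 0 0 0 -.2;0 0 0 0 0 0 -.2;0 0 0 0 0 0 -.2'
python3 - <<'E'
from h import *
p,r=pose();w=viewer.get_image('wrist');sc=viewer.get_image('scene')[170:310,170:360]
print('foot red (wrist)')
for c,a,m in blobs(w,(0,170,80),(8,255,255),200): print(c,a,at('wrist',c,.03,p=p,r=r))
cv2.imwrite('pics/f.png',np.hstack([cv2.resize(sc,(400,300)),cv2.resize(w,(400,300))])[:,:,::-1])
E
```

```text
t: 21.9
ee_pos: [0.6464, -0.0211, 0.3296]
tcp_rot: [0.001, 0.999, -0.046, 0.001]
contact_force: [0.5, 0.1, 0.4]
width: 0.0525
grip_force: 0.0
t: 22.8
ee_pos: [0.6458, -0.0206, 0.54]
tcp_rot: [0.001, 0.999, -0.046, 0.001]
contact_force: [1.0, -0.4, -0.3]
width: 0.0527
grip_force: 0.0
foot red (wrist)
[199.61088211 146.60181369] 1213 [0.66031    0.07265918 0.03      ]
[257.54146341 143.77463415] 1025 [ 0.65536784 -0.02477095  0.03      ]
[138.09117865 148.01111935] 1349 [0.67101816 0.18410142 0.03      ]
[310.96937086 146.73096026] 1208 [ 0.64304519 -0.11401892  0.03      ]
```

View pics/f.png

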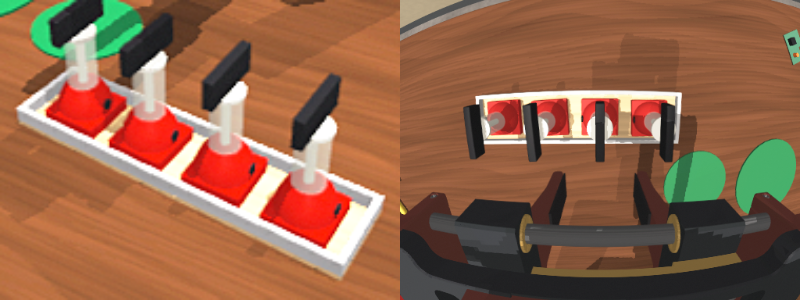

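The four lanterns stand upright in a row, evenly spaced and squared up, and the gripper is clear of them.

```bash
python3 -c "
from rig import ticket
print(ticket.hand_in())"
```

```text
the job is handed in; nothing more can be done
None
```

The lantern was stood on the green mat and released, then lifted by its handle and set on the yellow square in line with its neighbours; I handed the job in at about 23 s, with the gripper clear.

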